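Open the sample lid of the photometer

TASK

Press the blue release tab of the photometer so that its dark sample lid springs up, then gently push the lid up and all the way back until it leans open on its own. Only press and push, do not grip or lift anything: the cuvette stays standing in its holder under the lid and the other things on the bench stay where they are.

Things in the scene. Friction and masses are not known exactly. Their poses are not given: they have to be found in the camera images.
- photometer: white bench photometer, fixed; 250 mm deep (its x), 220 wide (its y), 88 high. Origin at the centre of its underside; -x is its front (blue tab, keypad), +y its left. The dark lid covers the left half of its top; lamp housing behind the lid 88 high, electronics housing on the right 84, apron under the tab 50 high.
- tab_press (a point): point to press straight down: top of the ribbed blue tab, 81 mm above the bench, 90 in front and 45 left of the photometer's origin; moves with the tab. The paddle is 36 mm wide (y), 34 long (x), its free end 14 mm in front of the point. Behind it the same part rises as a claw, 30 wide, top 94 above the bench, hooked over the lid's front edge, which is 35 mm behind the point.
- tab (a joint): angle of the release tab, rad: 0 at rest, grows as it is pressed down, stop at 0.34 (point 8 mm down). It frees the lid at about 0.16 (4 mm down). Starts to move at about 2.5 N, frees the lid at about 4 N, reaches its stop at about 5.5 N; springs back when let go.
- lid (a joint): angle of the lid, rad: 0 shut and latched. Once freed, a sprung pin lifts it (some 0.3 s) to about 0.5; from there it turns freely, and falls back to about 0.5 if let go before it is past upright (1.57). Fully open it leans back by its own weight on its stop at 1.85.
- lid_lip (a point): middle of the lid's front edge, half-way through its thickness; moves with the lid. The lid is a dark grey flat plate, 104 mm wide (photometer y), 115 from hinge to front edge, 8 thick, 0.12 kg give or take a quarter.
- lid_hinge (a point): middle of the lid's hinge line, at the lid's back edge, half-way through its thickness: 84 mm above the bench, 60 mm behind and 45 to the left of the photometer's origin. The hinge line runs along the photometer's y; the front edge swings up and then away to the photometer's +x.
- cuvette: cuvette, 12.5 by 12.5 mm, 45 high, filled pink, standing loose in the cell holder under the lid, its top 5 mm below the closed lid; origin at the centre of its underside. It stays there.
- dropper: small black-brown dropper bottle with a red rubber bulb, 40 mm across and 106 high, loose; origin at the centre of its underside
- cuvette_rack: white foam rack with clear spare cuvettes in it, 100 by 45 mm, 50 high, loose; origin at the centre of its underside, x along its length
- matchbox: matchbox, 52 by 36 by 14 mm, lying flat, loose; origin at the centre of its underside
- spirit_lamp: glass spirit lamp with a black cap, 72 mm across and 76 high, loose; origin at the centre of its underside
- tube_rack: white test-tube rack, 62 by 240 mm, 73 high, with glass tubes reaching 142 mm, loose; origin at the centre of its underside, y along its length
- beaker: clear glass beaker, 56 mm across and 75 high, standing loose on the plate of the magnetic stirrer; origin at the centre of its underside
- stirrer: magnetic stirrer, blue with a white plate, fixed to the bench, 200 deep (x) by 160 wide (y), 99 high; origin at the centre of its underside

How it is judged:
By the outcome, as a careful person would: the job done as asked, in the order asked, and still so for the second after the job is handed in, with the robot touching nothing.
It also fails if it takes over 42 s, if anything falls off the work surface, if the arm or the gripper's body presses on something with over 40 N, if the wrist force passes 120 N, or if a joint passes its speed limit or range.

ROBOT

A 7-joint arm with a two-finger parallel gripper is mounted at the origin on the work surface. World frame = base frame: x ahead of the robot, y to its left, z up, the work surface at z = 0. Lengths are in m, angles in degrees, forces in N, time in s.
With the tool pointing down it reaches from about 0.425 to 0.875 m from the base axis. Payload 4.7 kg.
Tool frame: the origin (TCP) lies between the finger pads; the fingertips stand 19 mm ahead of it and the grasp point (between the pads) is the TCP; x points along the fingers, z is the direction in which the jaws open and shut, and the axes are right-handed (so a half turn about x gives the same grasp; the last joint's range is limited). The gripper opens to 87 mm and grips with 3 to 60 N. Pads are 19 mm wide; open, the fingers measure 117 mm over their backs; the gripper's body (75 mm by 190 mm) begins 51 mm behind the grasp point.
Start: joints at [69.276, 18.392, -4.016, 83.108, 1.295, 78.541, -3.26], TCP at [0.239, -0.605, 0.242] pointing down, gripper open.
Joint ranges: [-163.93, 163.93], [-17.29, 119.83], [-79.2, 71.16], [3.27, 140.29], [-89.18, 269.18], [5.43, 117.66], [-154.24, 154.24]. Speed limits (degrees/s): [147.25, 147.25, 180, 180, 180, 180, 180].

INTERFACE

Orientations are given as [roll, pitch, yaw] about the fixed x, y, z axes, in that order (R = Rz(yaw) Ry(pitch) Rx(roll)).
In Python, from cell import monitor, read_camera, camera_model, env, regions_of gives the robot as it stands. The module is installed in compiled form; this text tells all that it offers.
- The arm moves only by the tool step_arm, never from a script. Its argument "deltas" is a list of rows, each a list of 5 numbers: the gripper's target within -1 to 1 (fully open at 1, half-way at 0, shut at -1), then the shift along the tool's x, y, z in m, then the turn about the tool's x in degrees. A call has 1 to 12 rows; each row is the pose to reach, as a shift and turn from the pose commanded when the call began, along the tool's axes at that moment; what a row does not reach only later rows make up. A row lasts 1/8 s, in which the tool goes at most 62.5 mm and 10.7 degrees, less where a joint would pass 70% of its speed; a pose out of reach is approached as far as the arm can. A call with a gripper value outside its range is refused whole. The fingers move at their own pace and stop on an object; "newtons" is the grip in N (left out, the last holds). Time passes only in rows, so rows that repeat a pose let the fingers close. It gives the time, the measured TCP pose, the force and the opening at its end, in the units of the state.
- monitor.get_obs(): the state, without advancing time (a new reading comes with each control period).
- read_camera(name): name is "side" or "top" or "wrist"; returns (picture, depth): 420x560x3 uint8, red, green, blue; 420x560 float32, m along the optical axis (not along the pixel's ray), 0 where there is no reading.
- camera_model(name): a dict with "fx", "fy", "cx", "cy" (pixels), "xyz" and "attitude" of the camera in the world. Camera axes: x right, y down, z forward; pixel columns grow to the right and rows downward; lengths in m; the calibration is good to about 2 mm. A picture is of the moment at which its call begins: read the wrist's pose just before it. camera_model takes no time and is no camera call; for the wrist camera it gives the pose at the moment of the call.
- env.sign_off(): hands the job in, once; it reports no verdict.
Trained networks look in the newest picture that a camera, given by its name, has taken for a name from the list of things; names that differ only in an ending like _2 or _b are one class to them, and where a whole thing is asked for, a point or a joint stands for the part that bears it (a point fixed in the world has none). Each returns a list of dicts, best first, with "p" (0 to 1); they miss things now and then, are a little off and sometimes report something else, mostly with a low value. They report only what shows in the picture. A call takes as long as a camera call.
- regions_of(camera, thing): "pixels" (420x560 bool, what is visible of it) and "pixel" ([column, row] in pixels, amid what is visible of it).
The state is a dict: "time_s": time; "qpos": joint angles; "joint_velocities": joint speeds; "effort": joint torques, N m; "tool_pos": TCP position; "tool_rot": TCP orientation; "force": force on the tool from outside, world axes, zero at the start; "wrist_torque": the same for the moment, N m; "grip_width": finger opening in m.
Only numpy, scipy, OpenCV 4.12 (cv2) and the standard library are available. Lean on these libraries where they do the work, as an engineer would, in place of code of your own. Each camera call takes 0.05 s, during which the arm holds its last target. There are 200 camera calls.

## Working session

There is one attempt and no reset: what is moved stays moved. The work goes in short steps, Python scripts to look and compute and a tool call to move; the robot and the scene stay as the last step left them, time stands still between calls to the robot, and variables do not carry over. Pictures are saved under pics/ and viewed, about 8 in all and at most 12, crops included, and the job is handed in when it is done.

Besides the shell and the picture viewer there is one more tool, called after "Request:" as name(argument=value, ...), one argument or row to a line, values as JSON. step_arm: Moves the arm, as the interface text tells. Its arguments: {"type":"object","properties":{"deltas":{"type":"array"},"newtons":{"type":"number"}},"required":["deltas"]}

```bash
mkdir -p pics; cat > h.py <<'E'
import numpy as np, cv2
from scipy.spatial.transform import Rotation as R
from cell import monitor, read_camera, camera_model, env, regions_of
def rot(a):
    a=np.array(a,float)
    return a if a.shape==(3,3) else (R.from_quat(a) if a.size==4 else R.from_euler('xyz',a,degrees=True)).as_matrix()
def cloud(d,m):
    v,u=np.mgrid[:420,:560]
    p=np.stack([(u-m['cx'])/m['fx']*d,(v-m['cy'])/m['fy']*d,d],-1)
    w=p@rot(m['attitude']).T+np.array(m['xyz']); w[d<=0]=np.nan
    return w
E
python3 - <<'E'
from h import *
print(monitor.get_obs())
ims=[]
for c in ["side","top"]:
    m=camera_model(c); print(c,m)
    im,d=read_camera(c); w=cloud(d,m); np.savez(f'{c}.npz',im=im,w=w)
    cv2.imwrite(f'pics/{c}1.png',im[...,::-1])
    for t in ["photometer","tab","lid","tab_press"]:
        for r in regions_of(c,t)[:2]:
            q=w[r['pixels']]; print(t,round(r['p'],2),r['pixel'],r['pixels'].sum(),np.nanmedian(q,0).round(3),np.nanpercentile(q,2,axis=0).round(3),np.nanpercentile(q,98,axis=0).round(3))
E
```

```text
{'time_s': 0.0, 'qpos': array([69.27905082, 18.43963824, -4.01555165, 83.1745272 ,  1.2957961 ,
       78.53916294, -3.26175488]), 'joint_velocities': array([-0.03827075,  0.06661482, -0.06671852,  0.03608585, -0.02362333,
       -0.05002805, -0.01777811]), 'effort': array([-4.00233339e-04, -4.91292715e+01, -4.04081466e-01, -3.12523162e+01,
       -6.38623768e-02,  4.37653530e-02,  1.90866399e-04]), 'tool_pos': array([ 0.23829513, -0.60420101,  0.24045819]), 'tool_rot': array([-176.60011976,   89.89176615,  114.92899397]), 'force': array([ 0.98725533,  0.22312746, -0.06059478]), 'wrist_torque': array([-0.01188113, -0.01306854, -0.01098578]), 'grip_width': 0.08702968618540781}
side {'fx': 383.96957978391197, 'fy': 383.96957978391197, 'cx': 280.016639227073, 'cy': 207.79316873491308, 'xyz': array([0.43483299, 0.94268856, 0.66022966]), 'attitude': array([-121.24644793,   -0.63660579, -172.58894193])}
photometer 0.7 [289.1, 187.3] 3792 [ 0.536 -0.122  0.075] [ 0.417 -0.292  0.011] [ 0.655 -0.082  0.091]
lid 0.94 [289.8, 186.2] 558 [ 0.54  -0.139  0.089] [ 0.487 -0.197  0.084] [ 0.595 -0.
[... 344 characters left out ...]
otometer 0.91 [358.8, 223.0] 10720 [ 0.531 -0.193  0.085] [ 0.415 -0.299  0.046] [ 0.655 -0.087  0.093]
photometer 0.44 [338.4, 221.1] 2343 [ 0.539 -0.148  0.089] [ 0.484 -0.199  0.084] [ 0.598 -0.1    0.094]
tab 0.6 [339.2, 259.5] 327 [ 0.458 -0.149  0.082] [ 0.435 -0.164  0.076] [ 0.481 -0.132  0.097]
tab 0.34 [319.1, 130.9] 3443 [ 0.765 -0.121  0.072] [ 0.732 -0.234  0.003] [ 0.811 -0.008  0.142]
lid 0.57 [337.3, 222.7] 2346 [ 0.54  -0.149  0.089] [ 0.484 -0.199  0.084] [ 0.598 -0.099  0.094]
lid 0.18 [335.8, 259.3] 391 [ 0.458 -0.149  0.082] [ 0.433 -0.17   0.051] [ 0.483 -0.132  0.097]
tab_press 0.55 [335.8, 260.4] 403 [ 0.458 -0.15   0.081] [ 0.433 -0.172  0.049] [ 0.483 -0.132  0.097]
```

```bash
python3 - <<'E'
from h import *
im,d=read_camera("top"); m=camera_model("top"); w=cloud(d,m)
for t in ["photometer","lid","tab"]:
    r=regions_of("top",t)[0]; q=w[r['pixels']]; q=q[~np.isnan(q[:,0])]
    if t!="tab": q=q[q[:,2]>0.08]
    print(t,cv2.minAreaRect(q[:,:2].astype(np.float32)*1000))
    if t=="tab":
        f=q[(q[:,2]>.074)&(q[:,2]<.086)]; print('paddle',f.mean(0),f.min(0),f.max(0), 'claw',q[q[:,2]>.09].mean(0))
for t in ["dropper","cuvette_rack","matchbox","spirit_lamp","tube_rack","beaker","stirrer"]:
    r=regions_of("top",t)
    if r: q=w[r[0]['pixels']]; print(t,round(r[0]['p'],2),np.nanpercentile(q,2,axis=0).round(3),np.nanpercentile(q,98,axis=0).round(3))
a=cv2.resize(im[...,::-1],(800,600)); cv2.imwrite('pics/t2.png',a)
E
```

```text
photometer ((547.0677490234375, -194.64041137695312), (220.22154235839844, 228.94815063476562), 89.56200408935547)
lid ((541.5643920898438, -150.01937866210938), (103.87373352050781, 121.37794494628906), 89.8199462890625)
tab ((458.4990234375, -149.05357360839844), (33.27091598510742, 54.05744934082031), 82.8972396850586)
paddle [ 0.45316944 -0.1482957   0.08093834] [ 0.43303949 -0.16678223  0.07444538] [ 0.47611752 -0.131605    0.08583251] claw [ 0.47856359 -0.14973108  0.09386647]
dropper 0.54 [0.42  0.108 0.028] [0.616 0.271 0.103]
cuvette_rack 0.73 [ 0.484 -0.057  0.023] [ 0.579 -0.012  0.053]
matchbox 0.84 [ 0.319 -0.264 -0.002] [ 0.372 -0.216  0.019]
spirit_lamp 0.69 [0.728 0.188 0.015] [0.79  0.249 0.076]
tube_rack 0.8 [ 0.733 -0.234  0.003] [ 0.81  -0.008  0.142]
beaker 0.85 [0.526 0.178 0.098] [0.578 0.228 0.176]
stirrer 0.57 [0.42  0.108 0.016] [0.617 0.271 0.103]
```

View pics/t2.png

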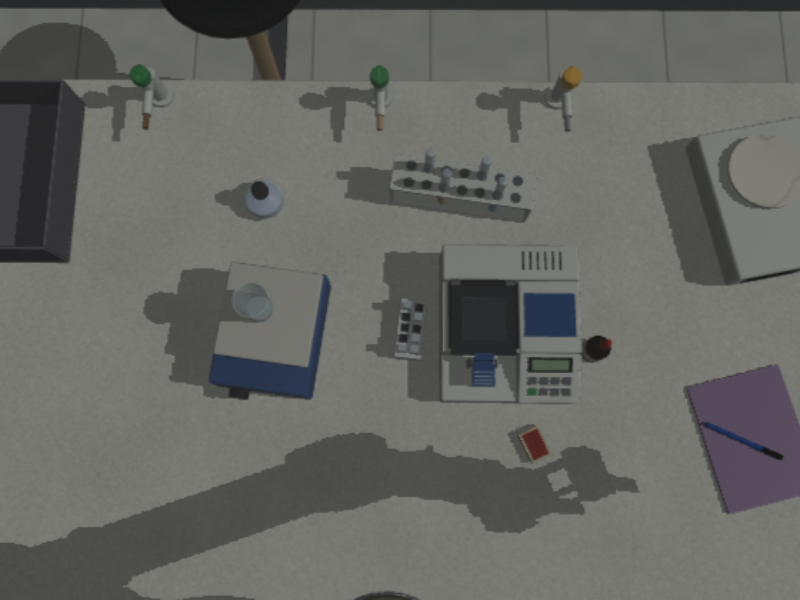

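View pics/side1.png

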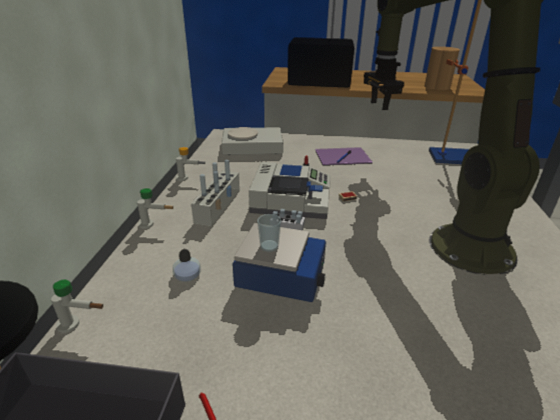

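Top view: the photometer sits at about (512,325) in the 800x600 view, axis-aligned, with the blue tab at (484,370) and the dark lid at (484,317). The dropper is at (598,347) and the tube rack at (460,190). The side view agrees.

```bash
cat >> h.py <<'E'
def plan(p,yawfree=False):
    o=monitor.get_obs(); M=rot(o['tool_rot'])
    return (M.T@(np.array(p)-o['tool_pos'])).round(4)
E
python3 - <<'E'
from h import *
o=monitor.get_obs(); M=rot(o['tool_rot']); print(o['time_s'],M.round(3))
print('turn to bring z onto +-y:')
for s in (1,-1):
    y=M.T@np.array([0,s,0]); print(s,np.degrees(np.arctan2(-y[1],y[2])))
print(plan([.444,-.149,.2]))
E
```

```text
1.05 [[-0.     0.93   0.367]
 [-0.     0.367 -0.93 ]
 [-1.    -0.     0.   ]]
turn to bring z onto +-y:
1 -158.4703601216113
-1 21.529639878388725
[ 0.0415  0.3584 -0.3485]
```

Request:
step_arm(
  deltas=[
    [-1,0,0.03,-0.03,2],
    [-1,0,0.072,-0.07,6],
    [-1,0,0.114,-0.11,10],
    [-1,0,0.155,-0.15,14],
    [-1,0,0.2,-0.19,18],
    [-1,0,0.24,-0.23,21.5],
    [-1,0.01,0.28,-0.27,21.5],
    [-1,0.02,0.315,-0.305,21.5],
    [-1,0.03,0.34,-0.33,21.5],
    [-1,0.04,0.358,-0.348,21.5],
    [-1,0.04,0.358,-0.348,21.5],
    [-1,0.04,0.358,-0.348,21.5],
  ],
)

```text
time_s: 2.55
tool_pos: [0.4436, -0.1507, 0.2019]
tool_rot: [11.0, 89.9, -79.0]
force: [0.8, -0.5, -0.0]
grip_width: 0.0007
```

```bash
python3 - <<'E'
from h import *
o=monitor.get_obs(); print(o['time_s'],o['tool_pos'],o['tool_rot'],o['force'],o['grip_width']); print(rot(o['tool_rot']).round(3))
m=camera_model("wrist"); print(m['xyz'],m['attitude'])
im,d=read_camera("wrist"); w=cloud(d,m)
cv2.imwrite('pics/w3.png',im[...,::-1])
for t in ["tab","lid"]:
    for r in regions_of("wrist",t)[:1]:
        q=w[r['pixels']]; q=q[~np.isnan(q[:,0])]; print(t,r['p'],r['pixel'],np.percentile(q,1,axis=0).round(4),np.percentile(q,99,axis=0).round(4))
        if t=='tab':
            f=q[(q[:,2]>.074)&(q[:,2]<.086)]; print(f.mean(0),f.min(0),f.max(0))
print(plan([.444,-.149,.105]))
E
```

```text
2.55 [ 0.4436292  -0.15067544  0.20188439] [ 11.02619554  89.94875108 -78.9965813 ] [ 0.75506225 -0.51607962 -0.00797212] 0.0007019586994555457
[[ 0.     1.    -0.   ]
 [-0.001 -0.    -1.   ]
 [-1.     0.     0.001]]
[ 0.52132613 -0.15058745  0.34535627] [ 1.63600904e+02 -5.63307677e-02 -9.00681058e+01]
tab 0.69 [276.3, 192.3] [ 0.4359 -0.1668  0.0733] [ 0.4872 -0.1316  0.0947]
[ 0.45470007 -0.14900299  0.08106798] [ 0.43528662 -0.16764721  0.07406796] [ 0.47567148 -0.13111283  0.08393584]
lid 0.72 [360.1, 259.9] [ 0.3665 -0.2451 -0.0004] [ 0.3781 -0.2192  0.0155]
[ 0.0969  0.0003 -0.002 ]
```

View pics/w3.png

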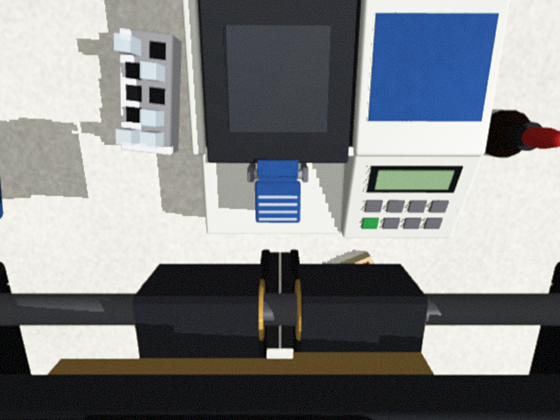

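Wrist view: the blue tab is at (277,192) with the claw above it over the lid's edge, and the closed fingers are centred on it laterally. Descending now.

Request:
step_arm(
  deltas=[
    [-1,0.03,0.002,-0.0015,0],
    [-1,0.06,0.002,-0.0015,0],
    [-1,0.085,0.002,-0.0015,0],
    [-1,0.095,0.002,-0.0015,0],
    [-1,0.095,0.002,-0.0015,0],
  ],
)

```text
time_s: 3.32
tool_pos: [0.4456, -0.1484, 0.1065]
tool_rot: [-113.8, 90.0, 156.2]
force: [-0.1, -0.2, -0.0]
grip_width: 0.0008
```

Request:
step_arm(
  deltas=[
    [-1,0.003,0,0,0],
    [-1,0.005,0,0,0],
    [-1,0.007,0,0,0],
    [-1,0.009,0,0,0],
    [-1,0.009,0,0,0],
  ],
)

```text
time_s: 3.95
tool_pos: [0.4452, -0.1483, 0.0978]
tool_rot: [-76.1, 89.9, -166.1]
force: [-3.6, 0.5, 6.7]
grip_width: 0.0007
```

```bash
python3 - <<'E'
from h import *
print(monitor.get_obs()['force'],monitor.get_obs()['tool_pos'])
im,d=read_camera("side"); w=cloud(d,camera_model("side"))
cv2.imwrite('pics/s4.png',cv2.resize(im[130:250,220:380,::-1],(800,600)))
for t in ["lid","tab"]:
    for r in regions_of("side",t)[:1]:
        q=w[r['pixels']]; print(t,r['p'],r['pixel'],np.nanpercentile(q,2,axis=0).round(4),np.nanpercentile(q,98,axis=0).round(4))
E
```

```text
[-3.56660957  0.48913989  6.74049831] [ 0.44518285 -0.14825144  0.09778719]
lid 0.65 [285.9, 191.5] [ 0.4171 -0.2965  0.0041] [ 0.6573 -0.0815  0.1031]
tab 0.44 [311.4, 188.5] [ 0.4416 -0.1623  0.0741] [ 0.4767 -0.1311  0.0945]
```

View pics/s4.png

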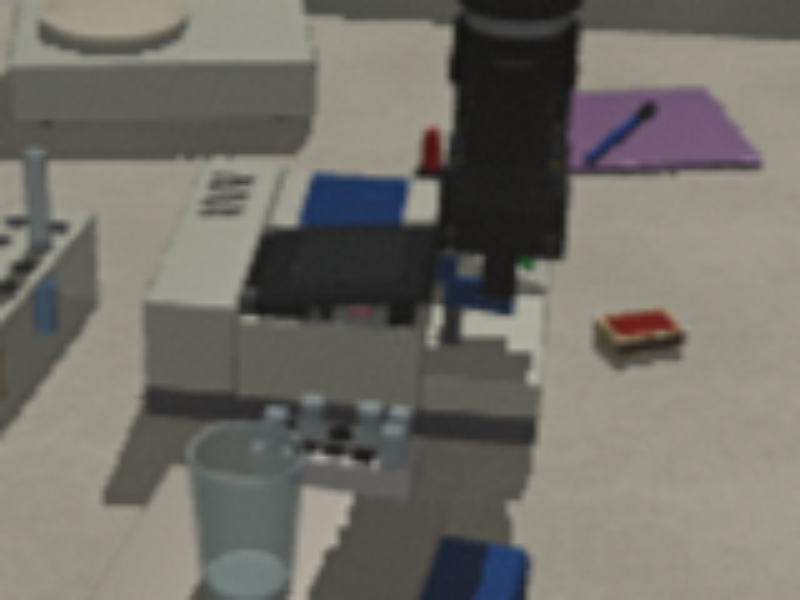

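The lid has come up a little: the pink cuvette shows under it at (358,310). Checking whether it is still rising.

```bash
python3 - <<'E'
from h import *
for k in range(2):
    o=monitor.get_obs(); print(o['time_s'],o['force'].round(2),o['wrist_torque'].round(2),o['tool_pos'].round(4))
    m=camera_model("wrist"); im,d=read_camera("wrist"); w=cloud(d,m)
    s=w[(w[...,1]>-.19)&(w[...,1]<-.11)&(w[...,0]>.47)&(w[...,0]<.6)]
    for x in np.arange(.475,.6,.015):
        z=s[abs(s[:,0]-x)<.004][:,2]; print(round(x,3),len(z),np.median(z).round(4) if len(z) else '')
cv2.imwrite('pics/w5.png',im[...,::-1])
E
```

```text
4.1 [-2.68  1.03  6.74] [ 0.1   0.78 -0.01] [ 0.4453 -0.1482  0.098 ]
0.475 21414 0.1737
0.49 409 0.1294
0.505 6484 0.1293
0.52 6136 0.1243
0.535 5938 0.1178
0.55 5650 0.1113
0.565 0 
0.58 0 
0.595 0 
4.15 [-2.88 -0.65  5.66] [ 0.11  0.78 -0.04] [ 0.4453 -0.1482  0.098 ]
0.475 21848 0.1738
0.49 0 
0.505 7435 0.1361
0.52 6707 0.1297
0.535 6339 0.1225
0.55 5881 0.115
0.565 0 
0.58 0 
0.595 0
```

View pics/w5.png

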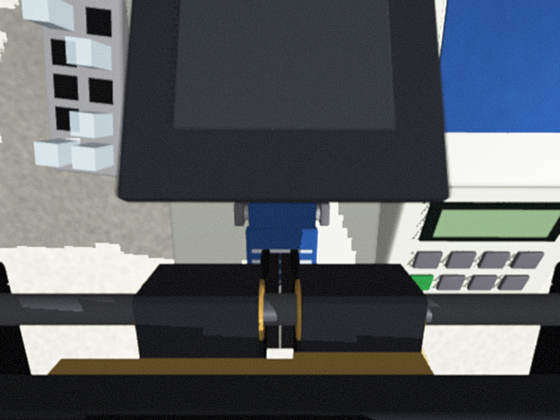

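The lid is free and rising (about 0.44 rad). Letting go of the tab and rising in front of the lip.

Request:
step_arm(
  deltas=[
    [-1,-0.004,0,0,0],
    [-1,-0.01,0,0,0],
    [-1,-0.025,0,0,0],
    [-1,-0.037,0,0,0],
    [-1,-0.037,0,0,0],
  ],
)

```text
time_s: 4.82
tool_pos: [0.4468, -0.1484, 0.1361]
tool_rot: [61.3, 89.8, -28.7]
force: [-0.3, 0.9, -0.1]
grip_width: 0.0005
```

```bash
python3 - <<'E'
from h import *
o=monitor.get_obs(); print(o['time_s'],o['force'].round(2),o['tool_pos'].round(4)); print(rot(o['tool_rot']).round(3))
m=camera_model("wrist"); im,d=read_camera("wrist"); w=cloud(d,m)
s=w[(w[...,1]>-.19)&(w[...,1]<-.11)&(w[...,0]>.485)&(w[...,0]<.57)&(w[...,2]<.16)&(w[...,2]>.09)]
p=np.polyfit(s[:,0],s[:,2],1); th=np.arctan(-p[0]); print('theta',th,'lip top min x',np.percentile(s[:,0],1),np.percentile(s[:,2],99))
# hinge x: plane offset 4mm above midplane at z .084
print('hinge x',(0.084+.004/np.cos(th)-p[1])/p[0])
E
```

```text
4.825 [-0.32  0.88 -0.05] [ 0.4468 -0.1484  0.1361]
[[ 0.003  1.     0.   ]
 [-0.001  0.    -1.   ]
 [-1.     0.003  0.001]]
theta 0.46877620282582555 lip top min x 0.49981479743811663 0.14640698238136635
hinge x 0.6130741341918314
```

Request:
step_arm(
  deltas=[
    [-1,0,0.02,0,0],
    [-1,0,0.034,0,0],
    [-1,-0.003,0.04,0,0],
    [-1,-0.0095,0.0445,0,0],
    [-1,-0.0145,0.048,0,0],
    [-1,-0.019,0.051,0,0],
    [-1,-0.0235,0.055,0,0],
    [-1,-0.0275,0.059,0,0],
    [-1,-0.0315,0.063,0,0],
    [-1,-0.0355,0.067,0,0],
  ],
)

```text
time_s: 6.12
tool_pos: [0.5131, -0.1482, 0.1704]
tool_rot: [28.6, 90.0, -61.3]
force: [-1.8, -0.0, 1.5]
grip_width: 0.0002
```

```bash
python3 - <<'E'
from h import *
o=monitor.get_obs(); print(o['time_s'],o['force'].round(2),o['tool_pos'].round(4)); print(rot(o['tool_rot']).round(3))
im,d=read_camera("side")
cv2.imwrite('pics/s6.png',cv2.resize(im[120:240,220:380,::-1],(800,600)))
E
```

```text
6.125 [-1.77 -0.01  1.53] [ 0.5131 -0.1482  0.1704]
[[ 0.  1.  0.]
 [-0.  0. -1.]
 [-1.  0.  0.]]
```

View pics/s6.png

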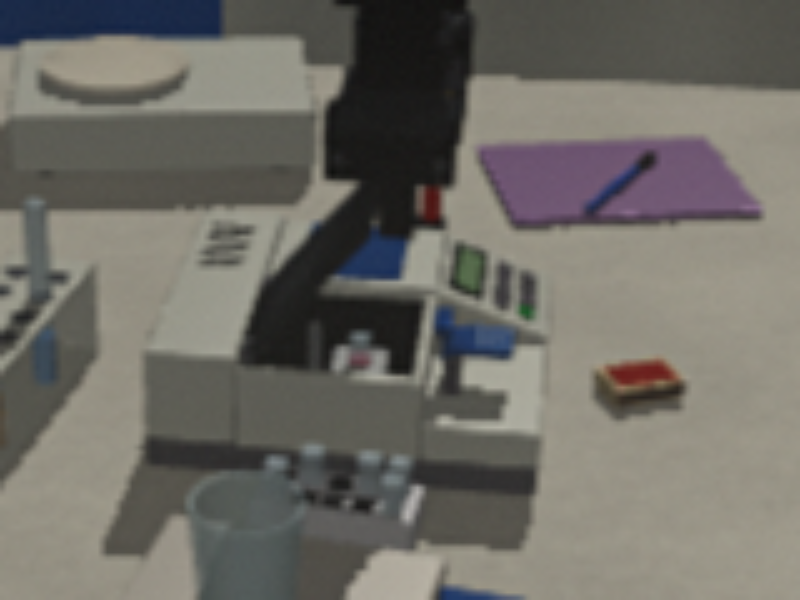

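The lid is at about 0.9 rad, resting on the finger at (400,210). The cuvette stands in its holder at (360,350) and the tab has sprung back. Continuing along the arc.

Request:
step_arm(
  deltas=[
    [-1,-0.0045,0.005,0,0],
    [-1,-0.0085,0.01,0,0],
    [-1,-0.0145,0.0195,0,0],
    [-1,-0.0195,0.03,0,0],
    [-1,-0.0235,0.0405,0,0],
    [-1,-0.026,0.052,0,0],
    [-1,-0.028,0.0625,0,0],
    [-1,-0.0285,0.0695,0,0],
    [-1,-0.0285,0.075,0,0],
    [-1,-0.0285,0.08,0,0],
    [-1,-0.0285,0.085,0,0],
    [-1,-0.0285,0.089,0,0],
  ],
)

```text
time_s: 7.68
tool_pos: [0.602, -0.148, 0.1985]
tool_rot: [-42.6, 90.0, -132.5]
force: [-0.8, -0.2, 0.0]
grip_width: 0.0008
```

```bash
python3 - <<'E'
from h import *
o=monitor.get_obs(); print(o['time_s'],o['force'].round(2),o['tool_pos'].round(4)); print(rot(o['tool_rot']).round(3))
im,d=read_camera("side")
cv2.imwrite('pics/s7.png',cv2.resize(im[120:240,220:380,::-1],(800,600)))
E
```

```text
7.675 [-0.82 -0.19  0.  ] [ 0.602  -0.148   0.1985]
[[-0.     1.     0.001]
 [-0.     0.001 -1.   ]
 [-1.    -0.     0.   ]]
```

View pics/s7.png

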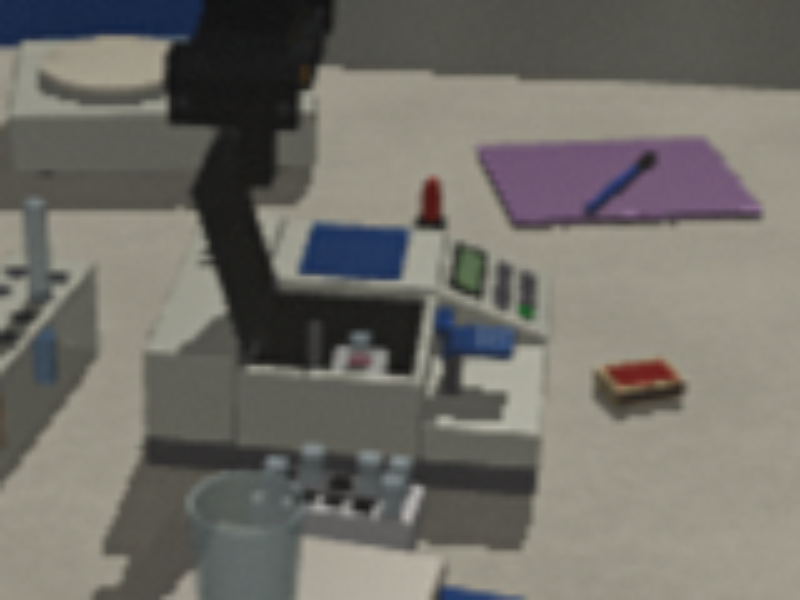

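The lid leans back past upright, with its top at (215,180). A few more millimetres to the stop, then back off.

Request:
step_arm(
  deltas=[
    [-1,0,0.003,0,0],
    [-1,0,0.006,0,0],
    [-1,0,0.006,0,0],
    [-1,0,-0.005,0,0],
    [-1,0,-0.03,0,0],
    [-1,-0.02,-0.07,0,0],
    [-1,-0.05,-0.11,0,0],
    [-1,-0.08,-0.14,0,0],
    [-1,-0.08,-0.14,0,0],
    [-1,-0.08,-0.14,0,0],
  ],
)

```text
time_s: 8.98
tool_pos: [0.4616, -0.148, 0.2781]
tool_rot: [-4.8, 90.0, -94.8]
force: [0.8, -0.1, -1.4]
grip_width: 0.0005
```

```bash
python3 - <<'E'
from h import *
o=monitor.get_obs(); print(o['time_s'],o['force'].round(2),o['tool_pos'].round(4))
im,d=read_camera("side"); w=cloud(d,camera_model("side"))
for t in ["lid","cuvette"]:
    for r in regions_of("side",t)[:1]:
        q=w[r['pixels']]; print(t,r['p'],r['pixel'],np.nanpercentile(q,2,axis=0).round(3),np.nanpercentile(q,98,axis=0).round(3))
cv2.imwrite('pics/s8.png',cv2.resize(im[100:250,210:410,::-1],(800,600)))
im,d=read_camera("top"); w=cloud(d,camera_model("top"))
for t in ["dropper","cuvette_rack","matchbox","tube_rack","beaker"]:
    r=regions_of("top",t)
    if r: q=w[r[0]['pixels']]; print(t,round(r[0]['p'],2),np.nanpercentile(q,2,axis=0).round(3),np.nanpercentile(q,98,axis=0).round(3))
E
```

```text
8.975 [ 0.77 -0.11 -1.36] [ 0.4616 -0.148   0.2781]
lid 0.87 [268.1, 167.8] [ 0.592 -0.195  0.087] [ 0.629 -0.097  0.196]
dropper 0.63 [0.526 0.178 0.1  ] [0.575 0.228 0.176]
cuvette_rack 0.78 [ 0.484 -0.06   0.011] [ 0.578 -0.012  0.053]
matchbox 0.29 [ 0.415 -0.282  0.022] [ 0.657 -0.085  0.195]
tube_rack 0.82 [ 0.733 -0.234  0.003] [ 0.81  -0.008  0.142]
beaker 0.86 [0.526 0.178 0.099] [0.577 0.231 0.176]
```

View pics/s8.png

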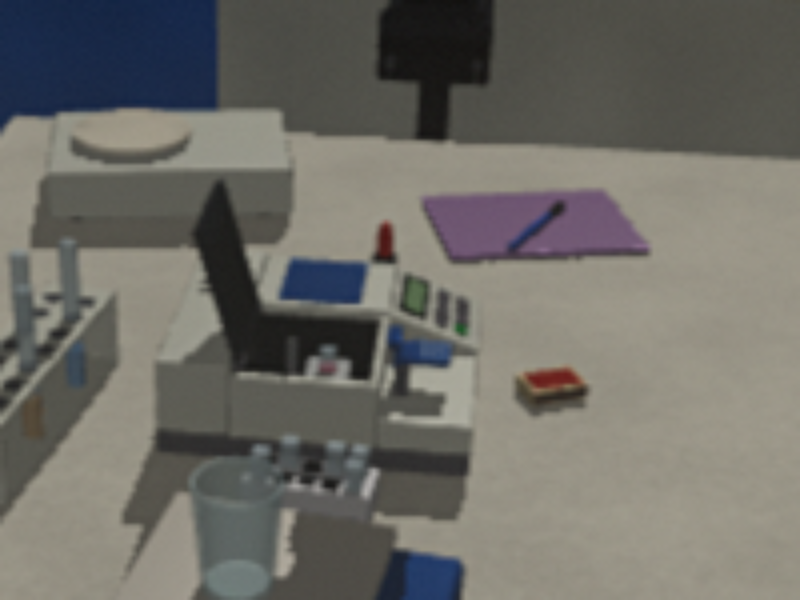

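The lid stands open on its own with its top at x = 0.629, which is about 1.85 rad. The cuvette is in its holder at (327,360), the matchbox and dropper look unmoved, and the gripper is clear.

```bash
python3 -c "
from cell import env; print(env.sign_off())"
```

```text
the job is handed in; nothing more can be done
None
```

The lid is open and leaning back on its own, and I handed the job in at about 9 s of robot time. I pressed the blue tab with the closed fingertips at about 6.7 N. The lid sprang up to about 0.47 rad. I then pushed its front edge up and back along its arc to the stop with under 3 N, and backed the gripper clear.

**Lid and cuvette:** in the last pictures the lid's front edge is at x ≈ 0.629 and z ≈ 0.196, which matches the 1.85 rad stop. The cuvette stands in its holder and the tab has sprung back. The cuvette network found nothing in that picture, so I judged the cuvette by eye.

**Other things on the bench:** the cuvette rack, tube rack and beaker measure within about 3 mm of where they started, apart from a low edge of the cuvette rack in depth. The networks mistook other things for the dropper and matchbox in the final top view, so I judged those two unmoved by eye in the side picture. I did not re-measure the spirit lamp or the stirrer; the arm never went near either.

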